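# Earth check of the coffee corner with a sprung test probe

### The job

Do the earth check of the coffee corner: take the cranked test probe off its cradle and press its sprung tip gently, so that it gives a little, for about half a second on the steel stud of the tester box, then on the stud on the tab of the grinder's pulled-out catch tray, then on the stud at the corner of the cup warmer. Then lay the probe back on its cradle the way it lay and let go, without knocking over or noticeably shifting the cups, tamper, canister, jug and brush.

Things in the scene. Friction and masses are not known exactly. Their poses are not given: they have to be found in the camera images.
- probe: cordless test probe, 185 g: black flat-sided handle 110 long (x), 24 wide, 26 tall, and a 10 thick steel neck from its front end (+x), cranked straight down to a sprung steel tip. Lies level on the cradle. Origin: under the grip point, on the underside; handle spans x -60 to +50, z 0 to 26; the neck's downward leg is at x = +85, the tip's end at z = -85
- probe_tip (a point): lowest point of the probe's round tip (10 diameter); moves with the tip when it gives. At (85, 0, -85) in the probe's frame when not pressed
- plunger (a joint): how far the sprung tip is pushed in, m: 0 free, 0.010 bottomed; takes about 1 N to start and 4 N at the end. Must give 1.5 mm or more for good contact; 4 to 5 mm is ideal
- cradle: dark wooden rest, fixed: base 120 x 70 x 12 and two upright forks (10 thick in x, 46 wide) at x = -63 and +25, 78 clear between them; the probe lies along x on their seats, 100 above the worktop, between cheeks 14 high and 32 apart; its tip hangs in front at x = +70. Origin on the worktop
- rest (a point): point on the cradle (-15, 0, 100) where the probe's origin lies when it is at home; axes as the cradle's
- tip_home (a point): point (70, 0, 15) in the cradle's frame where the probe's tip is when the probe is at home
- tester: grey tester box fixed to the worktop, 100 (x) x 120 (y) x 55 high, with a dark screen, a short round black knob (top at 65) at (-26, -32) and one steel stud. Origin: centre of the underside
- tester_stud (a point): centre of the flat top of the tester's upright steel stud, 20 diameter, standing 33 above the box at (-26, 32, 88) in the tester's frame
- grinder: matte grey electric grinder, fixed: body 150 deep (x) x 130 wide (y), 230 high, with a clear hopper and lid to 341 high. Origin on the worktop below the middle of its front face, front facing its -x; body spans x 0 to 150; a steel dial sticks out 15 in front at 175 high
- tray (a joint): how far the black catch tray at the grinder's foot is pulled out towards the grinder's -x, m: 0 shut, 0.09 fully out
- tray_stud (a point): centre of the flat top of the steel stud (20 diameter, 7 high) on the steel tab (36 x 50) in front of the catch tray, 76 above the worktop, at x = -16 minus the tray joint, y = 0 in the grinder's frame
- warmer: square black cup warmer with a steel top, fixed, 120 x 120 x 30 high, a cup standing on it. Origin: centre of the underside
- warmer_stud (a point): centre of the flat top of the steel stud, 20 diameter, 10 high, at the warmer's corner (-42, -42, 40) in its frame
- cup: white espresso cup, 64 diameter, 58 high, standing loose on the warmer; origin at its underside centre
- spare_cup: white espresso cup, 64 diameter, 58 high, loose on the worktop; origin at its underside centre
- tamper: stainless tamper standing on its 58 diameter foot, 90 high, loose; origin at its underside centre
- canister: clear acrylic canister with black lid, 96 diameter, 160 high, loose; origin at its underside centre
- jug: steel milk jug, 84 diameter, 100 high, handle to its +y about 35 beyond the wall, loose; origin at its underside centre
- brush: wooden-handled bristle brush, 180 long, lying along its x, loose; origin at its underside centre

How it is judged:
By the outcome, as a careful person would: the job done as asked, in the order asked, and still so for the second after the job is handed in, with the robot touching nothing.
It also fails if it takes over 66 s, if anything falls off the work surface, if the arm or the gripper's body presses on something with over 40 N, if the wrist force passes 120 N, or if a joint passes its speed limit or range.

### The arm

A 6-joint arm with a two-finger parallel gripper is mounted at the origin on the work surface. World frame = base frame: x ahead of the robot, y to its left, z up, the work surface at z = 0. Lengths are in m, angles in rad, forces in N, time in s.
With the tool pointing down it reaches from about 0.275 to 0.775 m from the base axis. Payload 14.6 kg.
Tool frame: the origin (TCP) lies between the finger pads; the fingertips stand 8 mm ahead of it and the grasp point (between the pads) lies 11 mm behind it; z points along the fingers, y is the line along which they close (so a half turn about z gives the same grasp; the last joint's range is limited). The gripper opens to 85 mm and grips with 20 to 120 N. Pads are 22 mm wide; open, the fingers measure 114 mm over their backs; the gripper's body (76 mm by 85 mm) begins 54 mm behind the grasp point. The pads swing forward as they close: fully open they stand 13 mm farther back than shut.
Start: joints at [-1.304, 0.263, -0.048, 1.259, 0, 1.415], TCP at [0.215, -0.479, 0.239] pointing down, gripper open.
Joint ranges: [-2.65, 2.65], [-0.89, 1.7], [-1.18, 1.37], [-2.13, 2.11], [-1.35, 1.29], [-3.14, 3.14]. Speed limits (rad/s): [1.89, 1.89, 2.57, 2.79, 3.14, 3.14].

### API

Orientations are given as [roll, pitch, yaw] about the fixed x, y, z axes, in that order (R = Rz(yaw) Ry(pitch) Rx(roll)).
In Python, from station import ctrl gives the robot as it stands. The module is installed in compiled form; this text tells all that it offers.
- The arm moves only by the shell command python3 -m pendant 'ROWS' [FORCE]. ROWS is text: rows parted by semicolons, each of 7 numbers parted by spaces: the shift along the tool's x, y, z in m, then the turn, a rotation vector about the tool's x, y, z in degrees, then the opening, from 0 (shut) to 1 (fully open). A call has 1 to 10 rows; each row is the pose to reach, as a shift and turn from the pose commanded when the call began, along the tool's axes at that moment; what a row does not reach only later rows make up. A row lasts 1/8 s, in which the tool goes at most 62.5 mm and 10.7 degrees, less where a joint would pass 70% of its speed; a pose out of reach is approached as far as the arm can. A call with a gripper value outside its range is refused whole. The fingers move at their own pace and stop on an object; FORCE is the grip in N (left out, the last holds). Time passes only in rows, so rows that repeat a pose let the fingers close. It gives the time, the measured TCP pose, the force, the opening and the grip force at its end, in the units of the state.
- ctrl.get_state(): the state, without advancing time (a new reading comes with each control period).
- ctrl.capture(name): name is "scene" or "top"; returns (picture, depth): 384x512x3 uint8, blue, green, red; 384x512 float32, m along the optical axis (not along the pixel's ray), 0 where there is no reading.
- ctrl.camera_info(name): a dict with "vfov" (degrees; the focal length in pixels is half the picture's height over the tangent of half this angle, whatever the lens; pixels are square), "cx", "cy" (the principal point, pixels), "R" (3x3) and "t" (3): a world point X has camera coordinates R X + t. Camera axes: x right, y down, z forward; pixel columns grow to the right and rows downward; lengths in m; the calibration is good to about 2 mm. A picture is of the moment at which its call begins. camera_info takes no time and is no camera call.
- ctrl.close_job(): hands the job in; it is judged then, once.
Trained networks look in the newest picture that a camera, given by its name, has taken for a name from the list of things; names that differ only in an ending like _2 or _b are one class to them, and where a whole thing is asked for, a point or a joint stands for the part that bears it (a point fixed in the world has none). Each returns a list of dicts, best first, with "score" (0 to 1); they miss things now and then, are a little off and sometimes report something else, mostly with a low value. They report only what shows in the picture. A call takes as long as a camera call.
- ctrl.trace(camera, label): "region" (384x512 bool, what is visible of it) and "bbox" ([left, top, right, bottom] in pixels, round what is visible of it).
The state is a dict: "time_s": time; "joint_positions": joint angles; "joint_vel": joint speeds; "tau": joint torques, N m; "position": TCP position; "orientation": TCP orientation; "force": force on the tool from outside, world axes, zero at the start; "moment": the same for the moment, N m; "finger_gap": finger opening in m; "finger_force": force on a finger pad.
Only numpy, scipy, OpenCV 4.12 (cv2) and the standard library are available. Lean on these libraries where they do the work, as an engineer would, in place of code of your own. Each camera call takes 0.05 s, during which the arm holds its last target. There are 200 camera calls.

## Working session

There is one attempt and no reset: what is moved stays moved. The work goes in short steps, Python scripts to look and compute and a shell command to move; the robot and the scene stay as the last step left them, time stands still between calls to the robot, and variables do not carry over. Pictures are saved under pics/ and viewed, at most 10 in all, crops included, and the job is handed in when it is done.

```bash
mkdir -p pics; cat > h.py <<'E'
from station import ctrl
import numpy as np, cv2
from scipy.spatial.transform import Rotation as Ro
def cloud(name,d):
    i=ctrl.camera_info(name); f=d.shape[0]/2/np.tan(np.radians(i["vfov"])/2)
    v,u=np.mgrid[:d.shape[0],:d.shape[1]]
    P=np.stack([(u-i["cx"])/f*d,(v-i["cy"])/f*d,d],-1)
    R=np.array(i["R"]);t=np.array(i["t"])
    return (P-t)@R
def proj(name,X):
    i=ctrl.camera_info(name); f=192/np.tan(np.radians(i["vfov"])/2)
    c=np.array(i["R"])@X+np.array(i["t"]); return c[0]/c[2]*f+i["cx"],c[1]/c[2]*f+i["cy"]
E
python3 - <<'E'
from h import *
for n in("scene","top"):
    p,d=ctrl.capture(n); cv2.imwrite(f"pics/{n}0.png",p); np.save(n,d)
    i=ctrl.camera_info(n); print(n,i)
    W=cloud(n,d); np.save(n+"W",W)
    for l in["probe","cradle","tester","tester_stud","grinder","tray","tray_stud","warmer","warmer_stud","cup","spare_cup","tamper","canister","jug","brush"]:
        for r in ctrl.trace(n,l)[:2]:
            m=r["region"]&(d>0)
            if m.sum()<3: continue
            q=W[m]; print(l,round(r["score"],2),[int(x) for x in r["bbox"]],m.sum(),np.median(q,0).round(3),np.percentile(q,2,0).round(3),np.percentile(q,98,0).round(3))
print(ctrl.get_state())
E
```

```text
scene {'vfov': 44.987979890529786, 'cx': 257.51836882065004, 'cy': 193.78864369433813, 'R': array([[-0.71521215,  0.6987807 ,  0.01330883],
       [ 0.56346497,  0.58777147, -0.58054451],
       [-0.41349585, -0.40771342, -0.81411974]]), 't': array([ 0.43152053, -0.25962484,  1.59942168])}
probe 0.61 [252, 143, 290, 197] 493 [ 0.495 -0.06   0.123] [ 0.407 -0.148  0.003] [ 0.567 -0.051  0.131]
probe 0.19 [254, 158, 291, 203] 876 [ 0.478 -0.054  0.017] [ 0.427 -0.092  0.007] [ 0.535 -0.03   0.11 ]
cradle 0.81 [257, 157, 291, 200] 874 [ 0.479 -0.054  0.017] [ 0.427 -0.092  0.007] [ 0.535 -0.031  0.111]
tester 0.9 [243, 218, 300, 271] 1766 [0.658 0.101 0.056] [0.603 0.038 0.013] [0.698 0.153 0.087]
tester_stud 0.73 [242, 215, 298, 274] 1867 [0.658 0.102 0.055] [0.602 0.038 0.003] [0.698 0.153 0.086]
grinder 0.73 [158, 41, 222, 161] 5420 [ 0.547 -0.338  0.21 ] [ 0.468 -0.46   0.008] [ 0.598 -0.268  0.331]
tray 0.68 [186, 128, 222, 159] 763 [ 0.539 -0.301  0.038] [ 0.488 -0.375  0.014] [ 0.589 -0.249  0.079]
tray 0.61 [340, 242, 393, 295] 1395 [0.52  0.307 0.03 ] [0.432 0.249 0.003] [0.571
[... 4307 characters left out ...]
, 'joint_positions': array([-1.30433421e+00,  2.63110882e-01, -4.82944157e-02,  1.25938978e+00,
       -1.05993333e-05,  1.41552686e+00]), 'joint_vel': array([-8.78124968e-04,  7.38523756e-04,  1.46943522e-03,  8.03019209e-04,
       -1.25059865e-03, -2.31815767e-05]), 'tau': array([-5.06905963e-04, -6.37435842e+01,  3.84764385e+01,  1.12583966e-03,
       -1.77981569e-04, -3.71374142e-05]), 'position': array([ 0.21491391, -0.47900723,  0.23927469]), 'orientation': array([-3.14159225e+00,  1.06650871e-05,  4.21731590e-01]), 'force': array([-0.17695594,  0.45644234,  0.80157476]), 'moment': array([ 0.01383013, -0.02392784, -0.02876429]), 'finger_force': 0.0, 'finger_gap': 0.08523314033883464}
```

```bash
python3 - <<'E'
import cv2
a=cv2.imread("pics/top0.png")[100:280,100:480]; cv2.imwrite("pics/t1.png",cv2.resize(a,None,fx=2.1,fy=2.1,interpolation=3))
a=cv2.imread("pics/scene0.png")[30:335,140:400]; cv2.imwrite("pics/s1.png",cv2.resize(a,(511,600),interpolation=3))
E
```

```text
(no output)
```

View pics/t1.png

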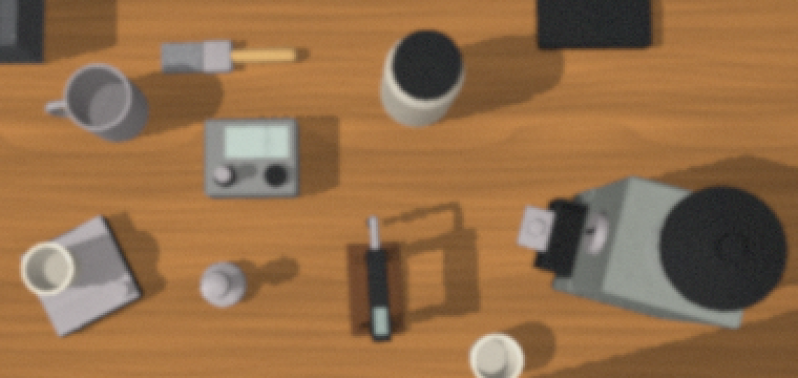

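View pics/s1.png

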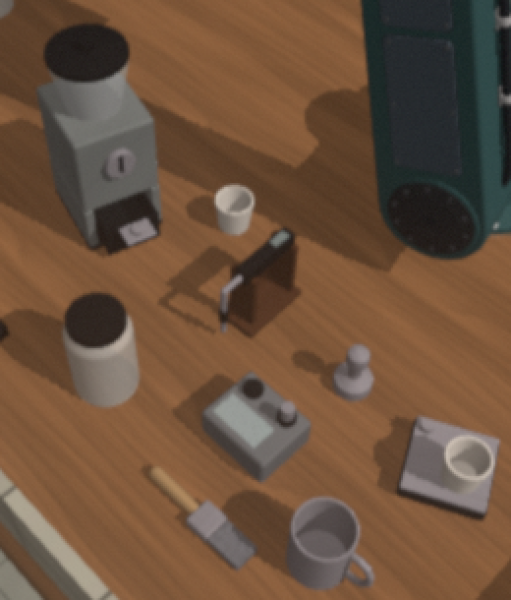

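The top crop shows the probe lying along +x (crop 375,220 to 380,335), the tester stud at (222,175) and the tray tab at (537,228). The warmer stud is at the warmer's -y corner (128,287), with the cup on the opposite side. The scene crop agrees. Next I'll fit the poses.

```bash
python3 - <<'E'
from h import *
def fit(n,xr,yr,zr,lab):
    W=np.load(n+"W.npy"); m=np.load(n+".npy")>0
    for k,(a,b) in enumerate((xr,yr,zr)): m&=(W[...,k]>a)&(W[...,k]<b)
    q=W[m]
    if len(q)<4: print(n,lab,len(q));return
    (c,s,a)=cv2.minAreaRect(q[:,:2].astype(np.float32)*1000)
    print(n,lab,len(q),"mean",q.mean(0).round(4),"rect",np.round(c,1),np.round(s,1),round(a,1),"zpct",np.percentile(q[:,2],[5,50,95]).round(4))
for n in("scene","top"):
    fit(n,(.40,.60),(-.12,-.02),(.118,.14),"handle top")
    fit(n,(.50,.62),(-.12,-.02),(.105,.14),"neck")
    fit(n,(.59,.70),(.02,.16),(.05,.06),"tester top")
    fit(n,(.59,.66),(.09,.15),(.078,.10),"t stud")
    fit(n,(.48,.62),(-.31,-.22),(.064,.074),"tab")
    fit(n,(.48,.62),(-.31,-.22),(.0735,.085),"tray stud")
    fit(n,(.40,.60),(.22,.42),(.026,.0345),"warmer top")
    fit(n,(.42,.60),(.23,.30),(.0355,.05),"w stud")
    fit(n,(.40,.56),(-.12,0),(.009,.015),"cradle base")
    fit(n,(.38,.65),(-.48,-.22),(.222,.236),"grinder top")
    fit(n,(.38,.65),(-.48,-.22),(.33,.35),"lid")
W=np.load("topW.npy")
for n,b in(("scene",(340,240,396,297)),("top",(115,200,170,262))): pass
for n in("scene","top"):
    W=np.load(n+"W.npy"); m=(W[...,2]>.118)&(W[...,2]<.14)&(abs(W[...,0]-.48)<.12)&(abs(W[...,1]+.065)<.05)
    q=W[m][:,:2]
    l=cv2.fitLine(q.astype(np.float32),cv2.DIST_HUBER,0,.01,.01).ravel(); print("line",l, np.degrees(np.arctan(l[1]/l[0])))
    t=(q-l[2:])@l[:2]; print(np.percentile(t,[0,2,98,100]))
E
```

```text
scene handle top 306 mean [ 0.4783 -0.0634  0.1259] rect [490.7 -65.7] [ 36.2 147.9] 86.5 zpct [0.1194 0.1265 0.1301]
scene neck 186 mean [ 0.5251 -0.0603  0.1194] rect [530.4 -68.2] [44.3 65.4] 71.3 zpct [0.1078 0.1191 0.1298]
scene tester top 1151 mean [0.6552 0.0959 0.0558] rect [648.7  93.1] [119.8 101.3] 90.0 zpct [0.0522 0.0559 0.059 ]
scene t stud 49 mean [0.6232 0.1256 0.0878] rect [622.9 125.4] [19.  15.9] 43.0 zpct [0.0809 0.0883 0.0921]
scene tab 204 mean [ 0.5482 -0.2724  0.0696] rect [ 536.4 -274.1] [ 68.  108.2] 89.5 zpct [0.0653 0.0697 0.0734]
scene tray stud 51 mean [ 0.5363 -0.2712  0.0769] rect [ 527.4 -275.5] [99.6 45.3] 9.2 zpct [0.0737 0.0766 0.0812]
scene warmer top 1054 mean [0.5097 0.3129 0.0307] rect [498.5 317. ] [120.3 117.6] 27.0 zpct [0.0272 0.0308 0.0338]
scene w stud 44 mean [0.4816 0.2617 0.0399] rect [496.  264.1] [53.4 43.5] 50.1 zpct [0.0356 0.04   0.0434]
scene cradle base 323 mean [ 0.4777 -0.0555  0.0124] rect [480.4 -61.9] [120.4  71. ] 7.0 zpct [0.0098 0.0124 0.0147]
scene grinder top 884 mean [ 0.5395 -0.3573  0.2302] rect [ 519.4 -384.2] [156
[... 916 characters left out ...]
.0265 0.0291 0.033 ]
top w stud 43 mean [0.4803 0.258  0.0388] rect [479.7 258.1] [19.  16.1] 89.7 zpct [0.0363 0.0391 0.0413]
top cradle base 477 mean [ 0.4816 -0.0651  0.0116] rect [480.1 -67.7] [117.5  69.7] 2.5 zpct [0.0092 0.0115 0.0142]
top grinder top 1608 mean [ 0.518  -0.3481  0.229 ] rect [ 520.  -385.3] [148.8 129.7] 74.2 zpct [0.225  0.2292 0.2321]
top lid 179 mean [ 0.5199 -0.3834  0.3378] rect [ 522.5 -382. ] [63.5 62.5] 15.1 zpct [0.3302 0.3396 0.3426]
line [ 0.999293    0.03759594  0.4783468  -0.06338325] 2.154596
[-0.06267511 -0.05753193  0.06349314  0.08687811]
line [ 0.99862784  0.05236777  0.47556448 -0.06756859] 3.0018253
[-0.05599369 -0.05436557  0.07048573  0.0904694 ]
```

```bash
python3 - <<'E'
from h import *
th=np.radians(74.4+180); ex=np.array([np.cos(th),np.sin(th)]); ey=np.array([-ex[1],ex[0]])
for n,g in(("scene",(.5194,-.3842)),("top",(.520,-.3853))):
    W=np.load(n+"W.npy"); F=np.array(g)-75e-3*ex
    x=(W[...,:2]-F)@ex; y=(W[...,:2]-F)@ey; z=W[...,2]
    m=(abs(y)<.04)&(x<-.03)&(x>-.15)
    for lo,hi,xm in((.062,.073,-.03),(.0735,.085,-.03),(.0735,.085,-.045)):
        k=m&(z>lo)&(z<hi)&(x<xm); print(n,lo,k.sum(),"x",np.percentile(x[k],[2,25,50,75,98]).round(4),"y",np.percentile(y[k],[2,50,98]).round(4),"w",W[k].mean(0).round(4))
    # probe sections
    m=(abs(W[...,0]-.48)<.12)&(abs(W[...,1]+.065)<.05)
    for lo,hi in((.0,.06),(.095,.117)):
        k=m&(z>lo)&(z<hi)&((W[...,0]>.545) if hi<.1 else True)
        k&=(z>.006); print(n,"probe z",lo,k.sum(),W[k].mean(0).round(4) if k.any() else"", np.percentile(W[k][:,0],[2,98]) if k.any() else"")
    k=m&(z>.02)&(z<.095); print(n,"forks",np.histogram(W[k][:,0],np.arange(.4,.58,.01)))
E
```

```text
scene 0.062 137 x [-0.0685 -0.0612 -0.0506 -0.0362 -0.0306] y [-0.0311  0.0057  0.0324] w [ 0.5541 -0.2654  0.0693]
scene 0.0735 37 x [-0.0645 -0.0575 -0.0517 -0.046  -0.0325] y [-0.0191 -0.0011  0.022 ] w [ 0.5527 -0.263   0.0767]
scene 0.0735 28 x [-0.065  -0.0598 -0.0536 -0.05   -0.0466] y [-0.014   0.0005  0.0147] w [ 0.5545 -0.2594  0.0775]
scene probe z 0.0 39 [ 0.5659 -0.0637  0.0312] [0.55546023 0.58169011]
scene probe z 0.095 188 [ 0.4981 -0.0573  0.1092] [0.42434324 0.56584413]
scene forks (array([  0,   0,  21, 150,   0,   0,   0,   0,   0,   0,   1,  38, 155,
         0,   0,   6,  56]), array([0.4 , 0.41, 0.42, 0.43, 0.44, 0.45, 0.46, 0.47, 0.48, 0.49, 0.5 ,
       0.51, 0.52, 0.53, 0.54, 0.55, 0.56, 0.57]))
top 0.062 247 x [-0.0666 -0.0593 -0.0468 -0.0368 -0.0305] y [-0.0263 -0.0003  0.028 ] w [ 0.5533 -0.2671  0.0684]
top 0.0735 40 x [-0.0602 -0.055  -0.0512 -0.0477 -0.0432] y [-0.008  -0.0001  0.0088] w [ 0.5541 -0.2637  0.0759]
top 0.0735 36 x [-0.0603 -0.0555 -0.052  -0.0486 -0.0454] y [-0.008  -0.0006  0.0088] w [ 0.5543 -0.2629  0.0759]
top probe z 0.0 2 [ 0.5499 -0.0827  0.0061] [0.54862785 0.55125974]
top probe z 0.095 117 [ 0.4978 -0.065   0.1103] [0.42704252 0.56375519]
top forks (array([ 0,  0,  0, 16,  0,  0,  0,  0,  0,  0,  0,  1,  0,  0,  0,  1,  4]), array([0.4 , 0.41, 0.42, 0.43, 0.44, 0.45, 0.46, 0.47, 0.48, 0.49, 0.5 ,
       0.51, 0.52, 0.53, 0.54, 0.55, 0.56, 0.57]))
```

```bash
python3 - <<'E'
from h import *
s=ctrl.get_state(); Rm=Ro.from_euler("xyz",s["orientation"])
goal=Ro.from_euler("xyz",[np.pi,0,np.radians(182.7)])
print((Rm.inv().apply(np.array([.478,-.0665,.20])-s["position"])).round(4),np.degrees((Rm.inv()*goal).as_rotvec()).round(1))
E
```

```text
[ 0.4089 -0.2687  0.0393] [  -0.     0.  -158.5]
```

Positions agree with the stated sizes: cradle fork front at cradle +30 puts the rest at x≈0.478, and stud heights come out at 88, 76 and 40 mm. I'll move above the probe.

```bash
python3 -m pendant '0.41 -0.269 0.02 0 0 -158.5 1;0.41 -0.269 0.02 0 0 -158.5 1;0.41 -0.269 0.02 0 0 -158.5 1;0.41 -0.269 0.02 0 0 -158.5 1;0.41 -0.269 0.02 0 0 -158.5 1;0.41 -0.269 0.02 0 0 -158.5 1;0.41 -0.269 0.02 0 0 -158.5 1;0.41 -0.269 0.02 0 0 -158.5 1;0.41 -0.269 0.02 0 0 -158.5 1;0.41 -0.269 0.02 0 0 -158.5 1' 60
cat >> h.py <<'E'
def go(p,yaw):
    s=ctrl.get_state(); Rm=Ro.from_euler("xyz",s["orientation"]); g=Ro.from_euler("xyz",[np.pi,0,np.radians(yaw)])
    print("t",s["time_s"],"pos",s["position"].round(4),"ori",np.degrees(s["orientation"]).round(2),"F",s["force"].round(2),"| shift",Rm.inv().apply(np.array(p)-s["position"]).round(4),"turn",np.degrees((Rm.inv()*g).as_rotvec()).round(2))
E
python3 -c "
from h import *
go([.478,-.066,.17],182.7)"
```

```text
time_s: 2.85
position: [0.4791, -0.0649, 0.2192]
orientation: [-3.141, -0.0, 2.305]
force: [-0.0, 0.4, -0.2]
finger_gap: 0.0855
finger_force: 0.0
t 2.85 pos [ 0.4791 -0.0649  0.2192] ori [-1.7999e+02 -1.0000e-02  1.3205e+02] F [-0.05  0.43 -0.23] | shift [-0.0001 -0.0016  0.0492] turn [-0.000e+00 -1.000e-02 -5.065e+01]
```

```bash
python3 -m pendant '0 -0.0016 0.02 0 0 -50.6 1;0 -0.0016 0.02 0 0 -50.6 1;0 -0.0016 0.02 0 0 -50.6 1;0 -0.0016 0.02 0 0 -50.6 1;0 -0.0016 0.02 0 0 -50.6 1;0 -0.0016 0.03 0 0 -50.6 1;0 -0.0016 0.04 0 0 -50.6 1;0 -0.0016 0.04 0 0 -50.6 1'
python3 -c "
from h import *
go([.478,-.066,.103],182.7)
p,d=ctrl.capture('scene')
cv2.imwrite('pics/s2.png',cv2.resize(p[60:240,180:360],(600,600),interpolation=2))"
```

```text
time_s: 3.85
position: [0.4771, -0.0666, 0.1783]
orientation: [3.141, -0.002, -3.105]
force: [-0.2, 0.1, 0.5]
finger_gap: 0.0854
finger_force: 0.0
t 3.85 pos [ 0.4771 -0.0666  0.1783] ori [ 1.7997e+02 -9.0000e-02 -1.7790e+02] F [-0.16  0.09  0.5 ] | shift [-0.001   0.0005  0.0753] turn [ 0.03 -0.09 -0.6 ]
```

View pics/s2.png

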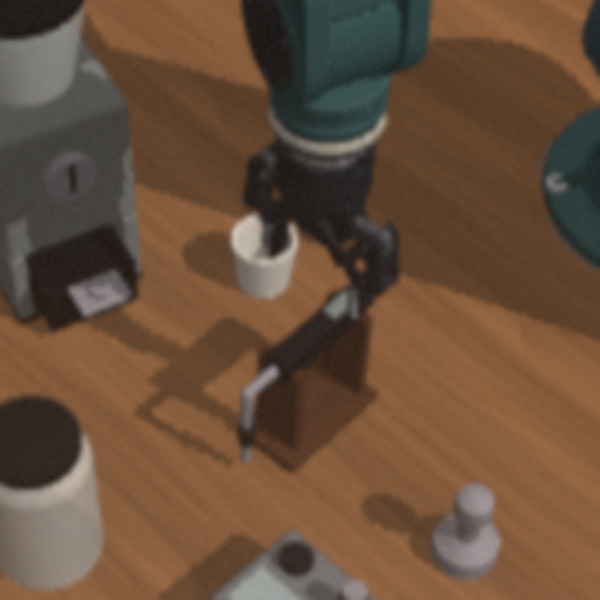

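The gripper straddles the handle between the forks, with the fingers level and clear on both sides (crop 270–370, 250–300). Descending and closing next.

```bash
python3 -m pendant '-0.001 0 0.03 0 0 -0.6 1;-0.001 0 0.055 0 0 -0.6 1;-0.001 0 0.07 0 0 -0.6 1;-0.001 0 0.075 0 0 -0.6 1;-0.001 0 0.075 0 0 -0.6 1;-0.001 0 0.075 0 0 -0.6 0;-0.001 0 0.075 0 0 -0.6 0;-0.001 0 0.075 0 0 -0.6 0;-0.001 0 0.075 0 0 -0.6 0;-0.001 0 0.075 0 0 -0.6 0' 70
python3 -m pendant '0 0 0 0 0 0 0;0 0 0 0 0 0 0;0 0 0 0 0 0 0'
python3 -c "
from h import *
go([.478,-.066,.103],182.7)"
```

```text
time_s: 5.15
position: [0.4789, -0.0668, 0.1047]
orientation: [-3.141, 0.001, -3.093]
force: [-0.9, 0.2, 6.2]
finger_gap: 0.0226
finger_force: 69.2
time_s: 5.52
position: [0.4788, -0.0668, 0.1047]
orientation: [-3.141, 0.001, -3.093]
force: [-1.1, 0.8, 6.4]
finger_gap: 0.0234
finger_force: 69.2
t 5.525 pos [ 0.4788 -0.0668  0.1047] ori [-1.7999e+02  3.0000e-02 -1.7720e+02] F [-1.14  0.85  6.37] | shift [0.0008 0.0008 0.0017] turn [-0.01  0.03  0.1 ]
```

```bash
python3 -m pendant '0 0 -0.01 0 0 0 0;0 0 -0.03 0 0 0 0;0 0 -0.06 0 0 0 0;0 0 -0.10 0 0 0 0;0 0 -0.14 0 0 0 0;0 0 -0.14 0 0 0 0;0 0 -0.14 0 0 0 0;0 0 -0.14 0 0 0 0'
python3 - <<'E'
from h import *
go([.538,.1195,.2],182.8)
p,d=ctrl.capture('scene'); np.save("d3",d)
W=cloud("scene",d)
m=(d>0)&(abs(W[...,0]-.48)<.13)&(abs(W[...,1]+.065)<.05)
for lo,hi in((.14,.16),(.16,.18),(.18,.2),(.2,.22)):
    k=m&(W[...,2]>lo)&(W[...,2]<hi)&(W[...,0]>.54); print(lo,k.sum(),W[k].mean(0).round(4),W[k][:,2].min().round(4))
k=m&(W[...,0]>.545)&(W[...,2]>.13);print("min z",np.sort(W[k][:,2])[:5])
cv2.imwrite('pics/s3.png',cv2.resize(p[60:240,180:360],(600,600),interpolation=2))
E
```

```text
time_s: 6.52
position: [0.4781, -0.0666, 0.2433]
orientation: [3.141, -0.002, -3.093]
force: [-0.3, -0.2, -2.0]
finger_gap: 0.0229
finger_force: 68.7
t 6.525 pos [ 0.4781 -0.0666  0.2433] ori [ 1.7996e+02 -1.0000e-01 -1.7720e+02] F [-0.33 -0.18 -2.04] | shift [-0.0689  0.1829  0.0433] turn [ 0.04 -0.1  -0.  ]
0.14 1 [ 0.5653 -0.0635  0.1581] 0.1581
0.16 19 [ 0.5626 -0.0602  0.169 ] 0.16
0.18 19 [ 0.5651 -0.06    0.1903] 0.1823
0.2 29 [ 0.5643 -0.0601  0.2095] 0.2004
min z [0.15813345 0.16000886 0.16073076 0.1623957  0.16296728]
```

View pics/s3.png

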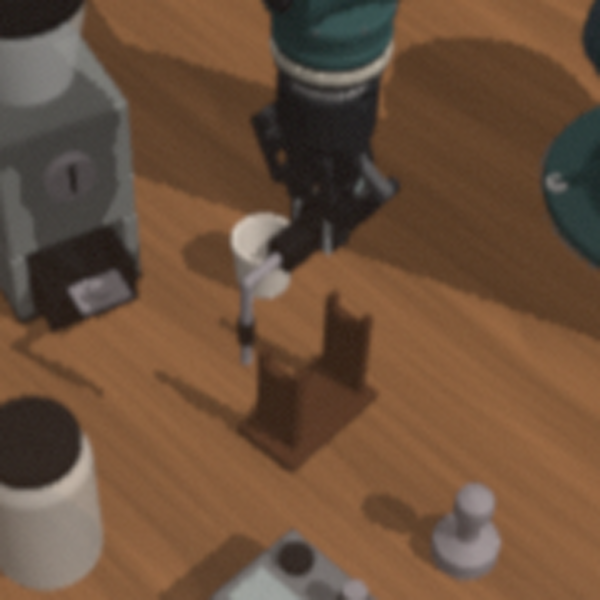

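Probe is held level with its tip hanging straight down (crop 247,355). The tip offset is about +84.5 mm forward and 90 mm below the TCP. Next the tester.

```bash
python3 -m pendant '-0.012 0.03 0 0 0 0 0;-0.03 0.08 0 0 0 0 0;-0.05 0.13 0.01 0 0 0 0;-0.065 0.17 0.02 0 0 0 0;-0.0695 0.1834 0.035 0 0 0 0;-0.0695 0.1834 0.0433 0 0 0 0;-0.0695 0.1834 0.0433 0 0 0 0;-0.0695 0.1834 0.0433 0 0 0 0'
python3 - <<'E'
from h import *
go([.5386,.12,.173],182.8)
p,d=ctrl.capture('top'); W=cloud("top",d)
k=(d>0)&(abs(W[...,0]-.61)<.04)&(abs(W[...,1]-.12)<.035)&(W[...,2]>.15)
print(k.sum(),W[k].mean(0),W[k][:,0].max())
p,d=ctrl.capture('scene'); W=cloud("scene",d)
m=(d>0)&(abs(W[...,0]-.62)<.03)&(abs(W[...,1]-.12)<.03)
for lo,hi in((.06,.08),(.08,.092),(.105,.12),(.12,.14),(.14,.17),):
    k=m&(W[...,2]>lo)&(W[...,2]<hi); print(lo,k.sum(),W[k].mean(0).round(4))
cv2.imwrite('pics/s4.png',cv2.resize(p[150:290,210:350],(600,600),interpolation=2))
E
```

```text
time_s: 7.58
position: [0.5392, 0.1188, 0.2015]
orientation: [-3.141, 0.0, -3.094]
force: [-0.3, 0.0, -1.9]
finger_gap: 0.023
finger_force: 69.0
t 7.575 pos [0.5392 0.1188 0.2015] ori [-1.7999e+02  3.0000e-02 -1.7728e+02] F [-0.28  0.02 -1.85] | shift [0.0005 0.0012 0.0285] turn [-0.01  0.03 -0.08]
686 [0.57945735 0.11963192 0.64341563] 0.6262426879770737
0.06 64 [0.6268 0.1277 0.0675]
0.08 48 [0.6227 0.1251 0.0869]
0.105 3 [0.6255 0.1254 0.1175]
0.12 13 [0.6255 0.1249 0.1298]
0.14 33 [0.6261 0.1252 0.1566]
```

View pics/s4.png

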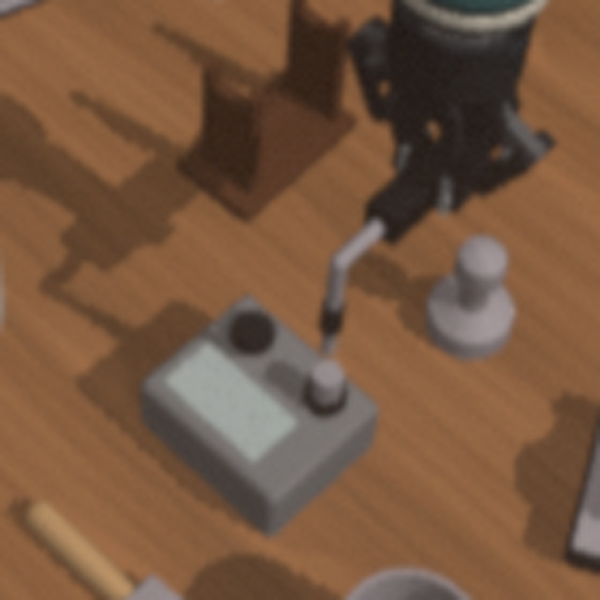

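The tip (crop 328,350) hangs over the tester stud (327,372), within about 2 mm. Now pressing.

```bash
python3 -m pendant '0.0003 0.0017 0.010 0 0 0 0;0.0003 0.0017 0.018 0 0 0 0;0.0003 0.0017 0.022 0 0 0 0;0.0003 0.0017 0.025 0 0 0 0;0.0003 0.0017 0.027 0 0 0 0;0.0003 0.0017 0.0285 0 0 0 0;0.0003 0.0017 0.0285 0 0 0 0;0.0003 0.0017 0.0285 0 0 0 0'
python3 -c "
from h import *
go([.5386,.12,.173],182.8)
print(np.array(ctrl.get_state()['moment']))"
```

```text
time_s: 8.68
position: [0.5388, 0.1215, 0.1727]
orientation: [3.142, 0.0, -3.093]
force: [-2.4, -0.0, 0.8]
finger_gap: 0.0229
finger_force: 69.1
t 8.675 pos [0.5388 0.1215 0.1727] ori [ 1.800e+02  1.000e-02 -1.772e+02] F [-2.43 -0.05  0.78] | shift [ 0.0003 -0.0015 -0.0003] turn [ 0.    0.01 -0.  ]
[0.04354738 0.2559634  0.03364569]
```

```bash
python3 -m pendant '0 0 -0.0007 0 0 0 0;0 0 -0.0007 0 0 0 0;0 0 -0.0007 0 0 0 0;0 0 -0.0007 0 0 0 0'
python3 - <<'E'
from h import *
go([.5386,.12,.173],182.8)
p,d=ctrl.capture('scene')
cv2.imwrite('pics/s5.png',cv2.resize(p[190:260,240:310],(600,600),interpolation=2))
E
```

```text
time_s: 9.18
position: [0.5388, 0.1215, 0.1732]
orientation: [3.142, 0.0, -3.093]
force: [-0.7, 0.3, 0.1]
finger_gap: 0.023
finger_force: 69.0
t 9.175 pos [0.5388 0.1215 0.1732] ori [ 180.     0.  -177.2] F [-0.68  0.32  0.11] | shift [ 0.0003 -0.0015  0.0002] turn [ 0.  0. -0.]
```

View pics/s5.png

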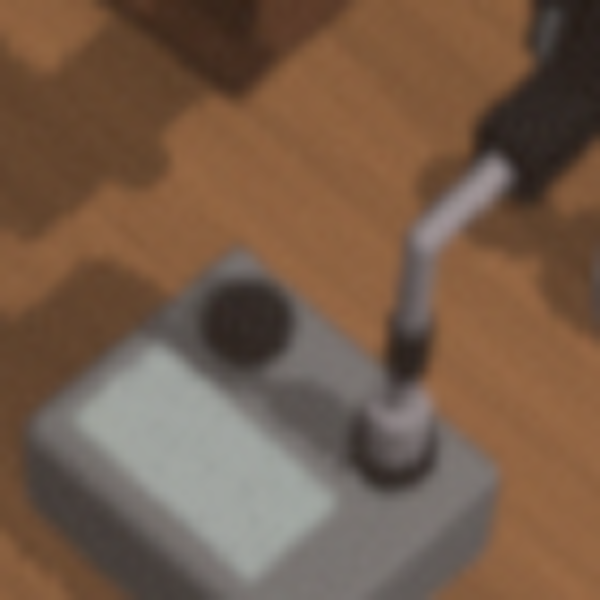

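The tip sits squarely on the stud top (crop 400,385). Contact force was about 2–2.7 N for roughly 0.9 s. Next the tray.

```bash
python3 -c "
from h import *
go([.5127,-.1888,.235],120)"
```

```text
t 9.225 pos [0.5388 0.1215 0.1732] ori [ 180.     0.  -177.2] F [-1.37 -0.81  1.05] | shift [ 0.0412 -0.3087 -0.0618] turn [1.00e-02 0.00e+00 6.28e+01]
```

```bash
python3 -m pendant '0 0 -0.015 0 0 0 0;0 0 -0.045 0 0 0 0;0.004 -0.03 -0.062 0 0 6 0;0.01 -0.08 -0.062 0 0 14 0;0.018 -0.13 -0.062 0 0 23 0;0.025 -0.18 -0.062 0 0 32 0;0.032 -0.23 -0.062 0 0 41 0;0.038 -0.27 -0.062 0 0 50 0;0.0412 -0.30 -0.062 0 0 58 0;0.0412 -0.3087 -0.062 0 0 62.8 0'
python3 -m pendant '0 0 0 0 0 0 0;0 0 0 0 0 0 0'
python3 -c "
from h import *
go([.5127,-.1888,.19],120)"
```

```text
time_s: 10.48
position: [0.5124, -0.1906, 0.2349]
orientation: [-3.141, -0.0, 2.089]
force: [0.8, 0.1, -1.0]
finger_gap: 0.0229
finger_force: 69.0
time_s: 10.72
position: [0.5127, -0.1884, 0.2351]
orientation: [-3.142, -0.0, 2.097]
force: [-0.7, 0.5, -2.4]
finger_gap: 0.0232
finger_force: 69.0
t 10.725 pos [ 0.5127 -0.1884  0.2351] ori [-1.8000e+02 -1.0000e-02  1.2013e+02] F [-0.69  0.52 -2.37] | shift [-0.0004 -0.0002  0.0451] turn [-0.   -0.01  0.13]
```

```bash
python3 -m pendant '-0.0004 0 0.015 0 0 0.1 0;-0.0004 0 0.035 0 0 0.1 0;-0.0004 0 0.050 0 0 0.1 0;-0.0004 0 0.057 0 0 0.1 0;-0.0004 0 0.057 0 0 0.1 0'
python3 - <<'E'
from h import *
go([.5127,-.1888,.1615],120)
p,d=ctrl.capture('scene'); W=cloud("scene",d)
m=(d>0)&(abs(W[...,0]-.554)<.03)&(abs(W[...,1]+.262)<.025)
for lo,hi in((.074,.08),(.09,.11),(.11,.13),(.13,.15)):
    k=m&(W[...,2]>lo)&(W[...,2]<hi); print(lo,k.sum(),W[k].mean(0).round(4))
a=cv2.resize(p[100:180,160:240],(500,500),interpolation=2)
p,d=ctrl.capture('top'); b=cv2.resize(p[180:240,330:390],(300,300),interpolation=2)
c=np.zeros((500,800,3),np.uint8); c[:,:500]=a; c[:300,500:]=b; cv2.imwrite('pics/s6.png',c)
E
```

```text
time_s: 11.35
position: [0.5128, -0.1887, 0.1782]
orientation: [-3.141, -0.0, 2.094]
force: [-0.0, 0.6, -1.8]
finger_gap: 0.0232
finger_force: 69.0
t 11.35 pos [ 0.5128 -0.1887  0.1782] ori [-1.7999e+02 -2.0000e-02  1.1996e+02] F [-0.03  0.56 -1.84] | shift [ 0.     -0.0001  0.0167] turn [-0.01 -0.02 -0.04]
0.074 29 [ 0.5529 -0.2613  0.076 ]
0.09 10 [ 0.5556 -0.2594  0.1015]
0.11 17 [ 0.5562 -0.2587  0.1213]
0.13 25 [ 0.556  -0.2593  0.1408]
```

View pics/s6.png

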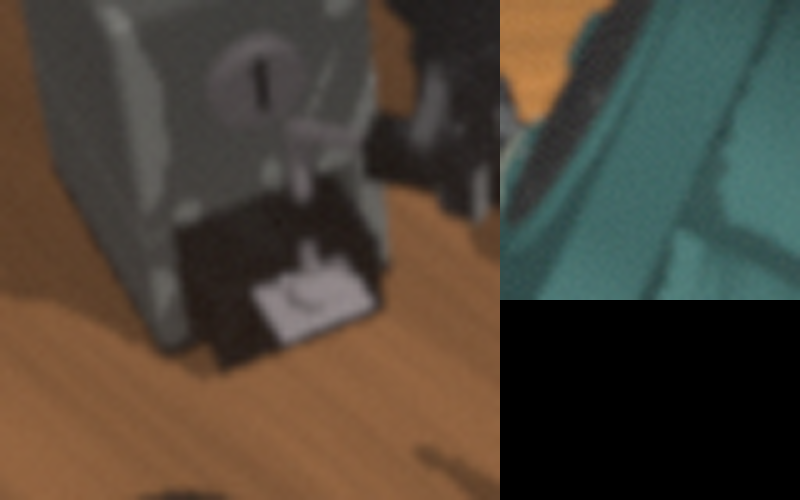

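The tip (left crop 312,255) hangs above the tab's stud (312,290). The neck axis at about (0.553,-0.262) matches the stud, so I'll press.

```bash
python3 -m pendant '0 0 0.006 0 0 0 0;0 0 0.010 0 0 0 0;0 0 0.013 0 0 0 0;0 0 0.015 0 0 0 0;0 0 0.0168 0 0 0 0;0 0 0.0168 0 0 0 0;0 0 0.0168 0 0 0 0;0 0 0.0168 0 0 0 0'
python3 -c "
from h import *
go([.5127,-.1888,.1615],120)"
```

```text
time_s: 12.45
position: [0.5129, -0.1892, 0.1615]
orientation: [3.142, 0.0, 2.093]
force: [-0.6, 0.9, 1.2]
finger_gap: 0.023
finger_force: 69.2
t 12.45 pos [ 0.5129 -0.1892  0.1615] ori [1.800e+02 1.000e-02 1.199e+02] F [-0.65  0.9   1.2 ] | shift [ 0.0004  0.     -0.    ] turn [ 0.    0.01 -0.1 ]
```

```bash
python3 -m pendant '0 0 0 0 0 0 0;0 0 -0.005 0 0 0 0;0 0 -0.025 0 0 0 0;0 0 -0.055 0 0 0 0;0 0 -0.075 0 0 0 0;0 0 -0.08 0 0 0 0;0 0 -0.08 0 0 0 0'
python3 -c "
from h import *
go([.3956,.2559,.2415],182.8)"
```

```text
time_s: 13.32
position: [0.5128, -0.1892, 0.241]
orientation: [-3.141, -0.0, 2.093]
force: [-0.1, 0.3, -1.6]
finger_gap: 0.0231
finger_force: 69.0
t 13.325 pos [ 0.5128 -0.1892  0.241 ] ori [-1.7999e+02 -1.0000e-02  1.1989e+02] F [-0.11  0.33 -1.58] | shift [ 4.443e-01  1.202e-01 -4.000e-04] turn [-0.000e+00 -1.000e-02 -6.291e+01]
```

```bash
python3 -m pendant '0.02 0.005 0 0 0 -4 0;0.06 0.016 0 0 0 -10 0;0.11 0.03 0 0 0 -18 0;0.16 0.043 0 0 0 -26 0;0.21 0.057 0 0 0 -34 0;0.26 0.07 0 0 0 -42 0;0.31 0.084 0 0 0 -50 0;0.36 0.097 0 0 0 -57 0;0.40 0.108 0 0 0 -62.9 0;0.43 0.116 0 0 0 -62.9 0'
python3 -c "
from h import *
go([.3956,.2559,.2],182.8)"
```

```text
time_s: 14.58
position: [0.398, 0.2429, 0.2404]
orientation: [-3.141, -0.001, -3.09]
force: [0.9, 0.7, -2.3]
finger_gap: 0.023
finger_force: 68.9
t 14.575 pos [0.398  0.2429 0.2404] ori [-1.7998e+02 -8.0000e-02 -1.7705e+02] F [ 0.86  0.68 -2.34] | shift [0.0017 0.0131 0.0404] turn [-0.02 -0.08  0.15]
```

```bash
python3 -m pendant '0.001 0.008 0 0 0 0 0;0.0017 0.0131 0.01 0 0 0 0;0.0017 0.0131 0.04 0 0 0 0;0.0017 0.0131 0.07 0 0 0 0;0.0017 0.0131 0.09 0 0 0 0;0.0017 0.0131 0.0954 0 0 0 0;0.0017 0.0131 0.0954 0 0 0 0'
python3 - <<'E'
from h import *
go([.3956,.2559,.1252],182.8)
p,d=ctrl.capture('scene'); W=cloud("scene",d)
m=(d>0)&(abs(W[...,0]-.48)<.025)&(abs(W[...,1]-.259)<.025)
for lo,hi in((.037,.045),(.06,.08),(.08,.1),(.1,.12)):
    k=m&(W[...,2]>lo)&(W[...,2]<hi); print(lo,k.sum(),W[k].mean(0).round(4))
cv2.imwrite('pics/s7.png',cv2.resize(p[215:305,320:410],(600,600),interpolation=2))
E
```

```text
time_s: 15.45
position: [0.3968, 0.254, 0.1459]
orientation: [-3.141, -0.0, -3.094]
force: [-0.6, 0.2, -1.3]
finger_gap: 0.0228
finger_force: 69.0
t 15.45 pos [0.3968 0.254  0.1459] ori [-1.7999e+02 -2.0000e-02 -1.7725e+02] F [-0.63  0.24 -1.32] | shift [0.0011 0.002  0.0207] turn [-0.01 -0.02 -0.05]
0.037 36 [0.48   0.2606 0.0408]
0.06 13 [0.4834 0.258  0.0692]
0.08 17 [0.4846 0.26   0.0906]
0.1 23 [0.4845 0.2586 0.1094]
```

View pics/s7.png

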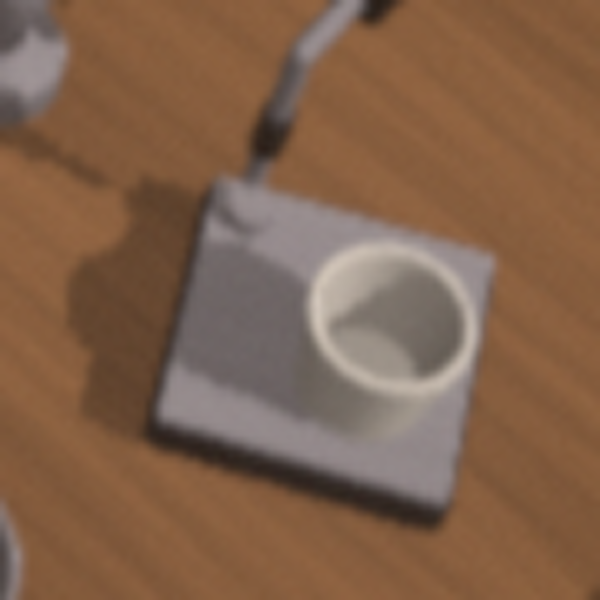

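The tip (crop 257,180) is just above the warmer stud (245,210). I'll correct by about (1, 2.3) mm and press.

```bash
python3 -m pendant '0.0011 0.0023 0.002 0 0 0 0;0.0011 0.0023 0.010 0 0 0 0;0.0011 0.0023 0.014 0 0 0 0;0.0011 0.0023 0.017 0 0 0 0;0.0011 0.0023 0.019 0 0 0 0;0.0011 0.0023 0.0207 0 0 0 0;0.0011 0.0023 0.0207 0 0 0 0;0.0011 0.0023 0.0207 0 0 0 0;0.0011 0.0023 0.0207 0 0 0 0'
python3 -c "
from h import *
go([.3956,.2559,.1252],182.8)"
```

```text
time_s: 16.62
position: [0.3956, 0.2567, 0.1254]
orientation: [3.142, 0.0, -3.093]
force: [-1.7, -0.0, 0.3]
finger_gap: 0.0226
finger_force: 69.2
t 16.625 pos [0.3956 0.2567 0.1254] ori [ 1.8000e+02  1.0000e-02 -1.7721e+02] F [-1.66 -0.02  0.29] | shift [ 0.     -0.0008  0.0002] turn [ 0.    0.01 -0.01]
```

```bash
python3 -m pendant '0 0 0 0 0 0 0;0 0 0 0 0 0 0;0 0 -0.01 0 0 0 0;0 0 -0.03 0 0 0 0;0 0 -0.07 0 0 0 0;0 0 -0.11 0 0 0 0;0 0 -0.118 0 0 0 0;0 0 -0.118 0 0 0 0'
python3 -c "
from h import *
go([.4788,-.0668,.243],182.8)"
```

```text
time_s: 17.62
position: [0.3956, 0.2567, 0.2433]
orientation: [3.141, 0.0, -3.093]
force: [0.1, 0.7, -1.8]
finger_gap: 0.0234
finger_force: 69.1
t 17.625 pos [0.3956 0.2567 0.2433] ori [ 1.7999e+02  3.0000e-02 -1.7720e+02] F [ 0.1   0.67 -1.79] | shift [-6.730e-02 -3.272e-01  3.000e-04] turn [ 0.01  0.03 -0.  ]
```

```bash
python3 -m pendant '-0.004 -0.02 0 0 0 0 0;-0.012 -0.06 0 0 0 0 0;-0.022 -0.11 0 0 0 0 0;-0.033 -0.16 0 0 0 0 0;-0.043 -0.21 0 0 0 0 0;-0.054 -0.26 0 0 0 0 0;-0.062 -0.30 0 0 0 0 0;-0.0663 -0.322 0 0 0 0 0;-0.0673 -0.3272 0 0 0 0 0;-0.0673 -0.3272 0 0 0 0 0'
python3 -m pendant '0 0 0.02 0 0 0 0;0 0 0.05 0 0 0 0;0 0 0.075 0 0 0 0;0 0 0.088 0 0 0 0;0 0 0.09 0 0 0 0;0 0 0.09 0 0 0 0;0 0 0.09 0 0 0 0'
python3 - <<'E'
from h import *
go([.4788,-.0668,.1047],182.8)
# probe handle yaw/pitch check vs. before
p,d=ctrl.capture('scene')
cv2.imwrite('pics/s8.png',cv2.resize(p[110:220,215:325],(600,600),interpolation=2))
E
```

```text
time_s: 18.88
position: [0.4783, -0.0665, 0.2425]
orientation: [3.141, -0.001, -3.093]
force: [-0.6, 0.3, -1.9]
finger_gap: 0.023
finger_force: 69.2
time_s: 19.75
position: [0.4791, -0.0669, 0.154]
orientation: [-3.141, 0.001, -3.093]
force: [-0.4, -0.2, -1.7]
finger_gap: 0.0233
finger_force: 69.2
t 19.75 pos [ 0.4791 -0.0669  0.154 ] ori [-1.7998e+02  7.0000e-02 -1.7720e+02] F [-0.36 -0.18 -1.72] | shift [0.0004 0.0002 0.0493] turn [-0.02  0.07 -0.  ]
```

View pics/s8.png

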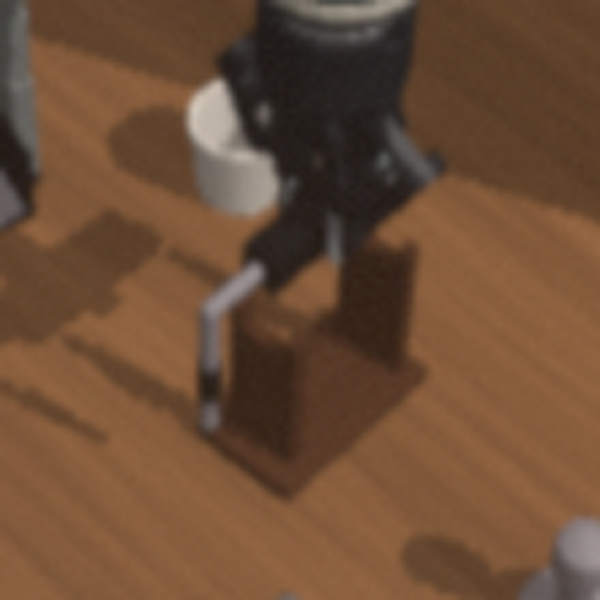

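The handle lines up over both fork seats, with the tip in front of the cradle (crop 210,425). I'll lower it slowly to the recorded height and check the force before letting go.

```bash
python3 -m pendant '0.0004 0.0002 0.015 0 0 0 0;0.0004 0.0002 0.03 0 0 0 0;0.0004 0.0002 0.04 0 0 0 0;0.0004 0.0002 0.045 0 0 0 0;0.0004 0.0002 0.048 0 0 0 0;0.0004 0.0002 0.0493 0 0 0 0;0.0004 0.0002 0.0493 0 0 0 0;0.0004 0.0002 0.0493 0 0 0 0'
python3 -c "
from h import *
go([.4788,-.0668,.1047],182.8)"
```

```text
time_s: 20.8
position: [0.4785, -0.0667, 0.1047]
orientation: [-3.141, 0.001, -3.093]
force: [-3.9, 0.8, 5.3]
finger_gap: 0.0231
finger_force: 70.2
t 20.8 pos [ 0.4785 -0.0667  0.1047] ori [-1.7998e+02  4.0000e-02 -1.7720e+02] F [-3.89  0.83  5.32] | shift [-0.0003 -0.0001 -0.    ] turn [-0.02  0.04 -0.  ]
```

```bash
python3 -m pendant '0 0 0 0 0 0 0.4;0 0 0 0 0 0 0.7;0 0 0 0 0 0 1;0 0 0 0 0 0 1;0 0 0 0 0 0 1;0 0 0 0 0 0 1;0 0 0 0 0 0 1;0 0 0 0 0 0 1'
python3 -m pendant '0 0 -0.01 0 0 0 1;0 0 -0.03 0 0 0 1;0 0 -0.07 0 0 0 1;0 0 -0.12 0 0 0 1;0 0 -0.16 0 0 0 1;0.05 0 -0.18 0 0 0 1;0.10 0 -0.18 0 0 0 1;0.13 0 -0.18 0 0 0 1;0.13 0 -0.18 0 0 0 1;0.13 0 -0.18 0 0 0 1'
python3 - <<'E'
from h import *
p,d=ctrl.capture('scene'); W=cloud("scene",d); W0=np.load("sceneW.npy")
for w,n in((W0,"before"),(W,"after")):
    m=(w[...,2]>.118)&(w[...,2]<.14)&(abs(w[...,0]-.48)<.12)&(abs(w[...,1]+.065)<.05)
    q=w[m]; l=cv2.fitLine(q[:,:2].astype(np.float32),cv2.DIST_HUBER,0,.01,.01).ravel()
    k=(w[...,2]>.02)&(w[...,2]<.09)&(w[...,0]>.545)&(w[...,0]<.6)&(abs(w[...,1]+.065)<.04)
    print(n,m.sum(),q.mean(0).round(4),np.degrees(np.arctan(l[1]/l[0])).round(2),"leg",w[k].mean(0).round(4),w[k][:,2].min().round(4))
    for nm,c,zc in(("spare",(.388,-.213),.03),("tamper",(.487,.128),.05),("jug",(.718,.286),.06),("brush",(.79,.145),.014),("canister",(.735,-.122),.1),("cup",(.508,.338),.06)):
        k=(np.hypot(w[...,0]-c[0],w[...,1]-c[1])<.055)&(w[...,2]>zc)&(w[...,2]<.2); print("  ",nm,k.sum(),w[k].mean(0).round(4))
cv2.imwrite('pics/s9.png',cv2.resize(p[30:335,140:400],(511,600),interpolation=3))
E
```

```text
time_s: 21.8
position: [0.4783, -0.0667, 0.104]
orientation: [3.142, -0.0, -3.093]
force: [0.3, -0.1, -0.9]
finger_gap: 0.0853
finger_force: 0.0
time_s: 23.05
position: [0.349, -0.0732, 0.2845]
orientation: [-3.141, 0.001, -3.093]
force: [0.1, -0.9, -0.7]
finger_gap: 0.0855
finger_force: 0.0
before 306 [ 0.4783 -0.0634  0.1259] 2.15 leg [ 0.5646 -0.0589  0.0595] 0.0227
   spare 257 [ 0.3888 -0.2143  0.0481]
   tamper 139 [0.4902 0.1348 0.0816]
   jug 634 [0.7176 0.2809 0.0855]
   brush 506 [0.7892 0.1534 0.0193]
   canister 1174 [ 0.7481 -0.1103  0.1469]
   cup 347 [0.5042 0.3384 0.0788]
after 302 [ 0.4787 -0.0649  0.1256] 2.73 leg [ 0.564  -0.0601  0.0575] 0.0232
   spare 261 [ 0.3891 -0.2146  0.0477]
   tamper 139 [0.4903 0.1348 0.0819]
   jug 629 [0.7178 0.2809 0.0858]
   brush 515 [0.7892 0.1526 0.0191]
   canister 1176 [ 0.748  -0.1104  0.147 ]
   cup 346 [0.504  0.3384 0.0787]
```

View pics/s9.png

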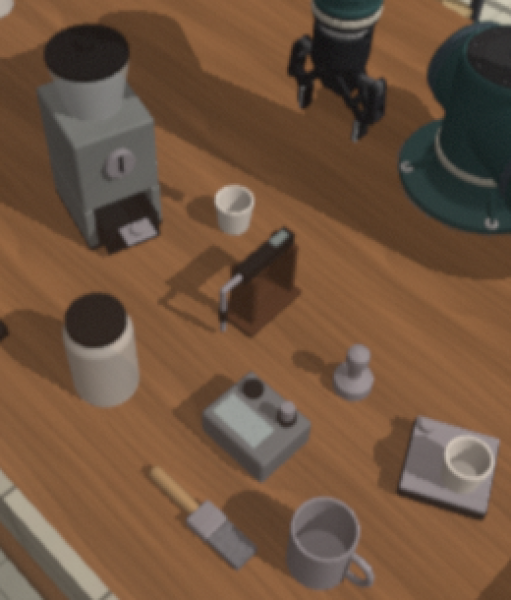

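The probe is back on its cradle as it lay (crop 225–290, 235–325). Everything else is where it was, and the gripper is clear.

```bash
python3 -c "
from station import ctrl
print(ctrl.close_job())"
```

```text
the job is handed in; nothing more can be done
None
```

The earth check is done and handed in at about 23 s: the probe pressed the tester, tray and warmer studs in that order (force and height readings suggest about 4–5 mm of give, each held for over half a second), then went back on its cradle within about 1.5 mm of where it lay, and nothing else moved by more than the camera noise of about 1 mm.

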